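Fit the crank on the chopper's keyed spindle

TASK

Pick up the loose black crank and fit it on the upright spindle of the hand chopper: set it over the spindle, turn it gently with light pressure until its keyway drops over the spindle's key, stop turning at once, and see that it is fully home on the chopper's boss, upright and let go. The key snaps if it is pressed or twisted hard, and the other things on the counter are to stay where they are.

Things in the scene. Friction and masses are not known exactly. Their poses are not given: they have to be found in the camera images.
- crank: Loose black plastic crank, 0.12 to 0.2 kg, upright on the counter. Origin: centre of its underside, on the bore's axis; z up along the bore, +x along its arm. Flange of radius 28 mm z 0 to 18, neck of radius 17 mm z 18 to 40, grip above. Blind bore in the underside: radius 9.3 mm, 40 mm deep; keyway: slot 7.5 mm wide and 18 mm deep in the flange, straight below the arm (+x), out to radius 20 mm.
- crank_grip (a point): Centre of the crank's solid round grip, 51 mm above its underside on the axis: radius 17 mm (34 mm across, any grasp direction), from 40 to 62 mm above the underside.
- crank_knob (a point): Top of the upright knob (radius 10 mm) at the arm's end, 76 mm from the axis and 45 mm above the underside. The steel arm is 16 mm wide, 1 to 11 mm above the underside.
- chopper: The hand chopper, a white tub with a grey lid, held fast to the counter by its suction foot. Origin: centre of its foot on the counter, z up; 134 mm in diameter. A lip at the rim of the lid points along its +x (to 93 mm from the axis), a loop handle along its -x (to 98 mm); lid top at z 98, round boss of radius 30 mm on it up to z 110.
- seat (a point): Centre of the boss's flat top, 110 mm above the counter, on the spindle's axis; axes as the chopper's. Seated, the crank's underside lies here. The key snaps above 40 N between crank and chopper. Off the key, the underside rests on the key 14 mm above; with the keyway within about 0.08 rad of the key it goes down to the boss.
- spindle_top (a point): Top of the steel spindle that stands on the boss: radius 8 mm, 35 mm high, its top 6 mm tapered to radius 5 mm; axes as the chopper's. The spindle is locked. On its side is one key, 6 mm wide, out to radius 18 mm, from the boss to 14 mm above it. The key's direction is not measured: anywhere within 0.9 rad either side of the chopper's +x (the lip), different each time.
- tostonera: Bystander: green plastic plantain press lying latched, 225 x 105 x 38 mm, origin at its underside, handles along -x.
- pan: Bystander: aluminium frying pan, 220 mm across, 40 mm high, handle along its +x to 270 mm, origin under its centre.
- glass_lid: Bystander: glass pot lid lying flat, 190 mm across, 46 mm high with its knob, origin under its centre.
- spatula: Bystander: bamboo spatula lying flat, 285 mm long along its x, 8 mm thick.
- pot: Bystander: open steel pot, 170 mm across, 100 mm high, origin under its centre.
- canister: Bystander: steel canister with a white twist cap, 72 mm across, 100 mm high, origin under its centre.
Mind the look-alikes: they are no part of the job. Of the things that look like the crank, take the one that is farthest to the robot's left at the start.

How it is judged:
By the outcome, as a careful person would: the job done as asked, in the order asked, and still so for the second after the job is handed in, with the robot touching nothing.
It also fails if it takes over 70 s, if anything falls off the work surface, if the arm or the gripper's body presses on something with over 40 N, if the wrist force passes 120 N, or if a joint passes its speed limit or range.

ROBOT

A 7-joint arm with a two-finger parallel gripper is mounted at the origin on the work surface. World frame = base frame: x ahead of the robot, y to its left, z up, the work surface at z = 0. Lengths are in m, angles in rad, forces in N, time in s.
With the tool pointing down it reaches from about 0.425 to 0.95 m from the base axis. Payload 16.7 kg.
Tool frame: the origin (TCP) lies at the very end of the fingers, on their centre line; the grasp point (between the pads) lies 19 mm behind it (env.pinch_z is the z of the grasp point in the tool frame, in m); z points along the fingers, y is the direction in which the jaws open and shut (so a half turn about z gives the same grasp; the last joint's range is limited). The gripper opens to 94 mm and grips with 3 to 60 N. Pads are 16 mm wide; open, the fingers measure 119 mm over their backs; the gripper's body (75 mm by 177 mm) begins 78 mm behind the grasp point.
Start: joints at [1.038, 0.426, 0.074, 1.606, -0.034, 1.111, -0.067], TCP at [0.252, -0.626, 0.205] pointing down, gripper open.
Joint ranges: [-2.85, 2.85], [-0.5, 2.14], [-1.23, 1.37], [0.21, 2.46], [-1.02, 4.16], [0.16, 2.05], [-2.73, 2.73]. Speed limits (rad/s): [1.89, 1.89, 2.39, 2.39, 3.01, 3.01, 3.01].

INTERFACE

Orientations are given as a rotation vector (axis times angle).
In Python, from rig import env, vision, order gives the robot as it stands. The module is installed in compiled form; this text tells all that it offers.
- The arm moves only by the shell command python3 -m pendant 'ROWS' [FORCE]. ROWS is JSON, a list of rows, each a list of 3 entries, a list of its own where there are three numbers: the shift along the tool's x, y, z each as a share of 5 cm, from -1 to 1, then the turn, a rotation vector about the tool's x, y, z each as a share of pi rad, from -1 to 1, then the opening, from -1 (shut) to 1 (fully open), so that 0 is half open. In form: [[[tx, ty, tz], [wx, wy, wz], jaw], ...]. A call has 1 to 12 rows; each row shifts and turns the commanded pose from where the row before left it, along the tool's axes as they then stand; what a row does not reach is not made up. A row lasts 1/8 s, in which the tool goes at most 62.5 mm and 10.7 degrees, less where a joint would pass 70% of its speed; a pose out of reach is approached as far as the arm can. A call with a number of a shift or a turn outside -1 to 1 is refused whole. A call with a gripper value outside its range is refused whole. The fingers move at their own pace and stop on an object; FORCE is the grip in N (left out, the last holds). Time passes only in rows, so rows that do not move let the fingers close. It gives the time, the measured TCP pose, the force and the opening at its end, in the units of the state.
- env.get_obs(): the state, without advancing time (a new reading comes with each control period).
- vision.snapshot(name): name is "scene" or "top" or "wrist"; returns a dict with "frame" (480x640x3 uint8, blue, green, red), "range_z" (480x640 float32, m along the optical axis (not along the pixel's ray), 0 where there is no reading), "intrinsics" (3x3 intrinsics, pixels), "pose" (4x4, takes a point from camera to world coordinates). Camera axes: x right, y down, z forward; pixel columns grow to the right and rows downward; lengths in m; the calibration is good to about 2 mm. A picture is of the moment at which its call begins.
- order.job_done(): hands the job in, once; it reports no verdict.
The state is a dict: "time_s": time; "joint_pos": joint angles; "joint_velocities": joint speeds; "joint_efforts": joint torques, N m; "ee_pos": TCP position; "ee_rot": TCP orientation; "ft_force": force on the tool from outside, world axes, zero at the start; "moment": the same for the moment, N m; "grip_width": finger opening in m.
Only numpy, scipy, OpenCV 4.12 (cv2) and the standard library are available. Lean on these libraries where they do the work, as an engineer would, in place of code of your own. Each camera call takes 0.05 s, during which the arm holds its last target.

## Working session

There is one attempt and no reset: what is moved stays moved. The work goes in short steps, Python scripts to look and compute and a shell command to move; the robot and the scene stay as the last step left them, time stands still between calls to the robot, and variables do not carry over. Pictures are saved under pics/ and viewed, and the job is handed in when it is done.

```bash
mkdir -p pics
cat > h.py <<'E'
import numpy as np, cv2
from rig import env, vision, order
from scipy.spatial.transform import Rotation as R
def snap(name,f):
    s=vision.snapshot(name); cv2.imwrite('pics/'+f+'.png',s['frame']); np.savez('pics/'+f+'.npz',**s); return s
def pt(s,u,v,z=None):
    K=s['intrinsics'];P=s['pose']
    d=np.array([(u-K[0,2])/K[0,0],(v-K[1,2])/K[1,1],1])
    if z is None: c=d*s['range_z'][int(v),int(u)]; return P[:3,:3]@c+P[:3,3]
    w=P[:3,:3]@d; return P[:3,3]+w*(z-P[2,3])/w[2]
def st():
    o=env.get_obs(); print({k:np.round(v,4).tolist() for k,v in o.items()}); return o
E
python3 - <<'E'
from h import *
st()
print(env.pinch_z)
for n in('scene','top','wrist'):
    s=snap(n,n+'0'); print(s['pose'].round(3).tolist(),s['intrinsics'].tolist())
E
```

```text
{'time_s': 0.0, 'joint_pos': [1.0385, 0.4267, 0.0738, 1.6066, -0.0341, 1.1108, -0.0671], 'joint_velocities': [-0.0003, 0.0012, -0.0011, 0.0, -0.0011, 0.0002, -0.0006], 'joint_efforts': [0.0004, -93.5812, 3.6666, -45.4191, -0.0488, 0.0201, 0.0002], 'ee_pos': [0.2519, -0.6258, 0.2048], 'ee_rot': [-3.083, -0.5974, 0.0005], 'ft_force': [-0.427, -0.0772, -0.7517], 'moment': [-0.0124, 0.005, -0.0019], 'grip_width': 0.0941}
-0.0188
[[0.388, 0.603, -0.698, 1.299], [0.922, -0.267, 0.281, -0.327], [-0.017, -0.752, -0.659, 0.908], [0.0, 0.0, 0.0, 1.0]] [[498.00162188834736, 0.0, 319.98459888202615], [0.0, 498.00162188834736, 236.31749863079685], [0.0, 0.0, 1.0]]
[[0.002, -0.998, 0.063, 0.391], [-1.0, -0.003, -0.021, 0.016], [0.021, -0.063, -0.998, 1.396], [0.0, 0.0, 0.0, 1.0]] [[587.3241122823425, 0.0, 317.3982452867192], [0.0, 587.3241122823425, 243.0537692120201], [0.0, 0.0, 1.0]]
[[0.374, -0.9, -0.222, 0.315], [-0.927, -0.364, -0.09, -0.602], [-0.0, 0.24, -0.971, 0.384], [0.0, 0.0, 0.0, 1.0]] [[381.45985357452, 0.0, 322.46800485892777], [0.0, 381.45985357452, 238.9994624846668], [0.0, 0.0, 1.0]]
```

View pics/top0.png

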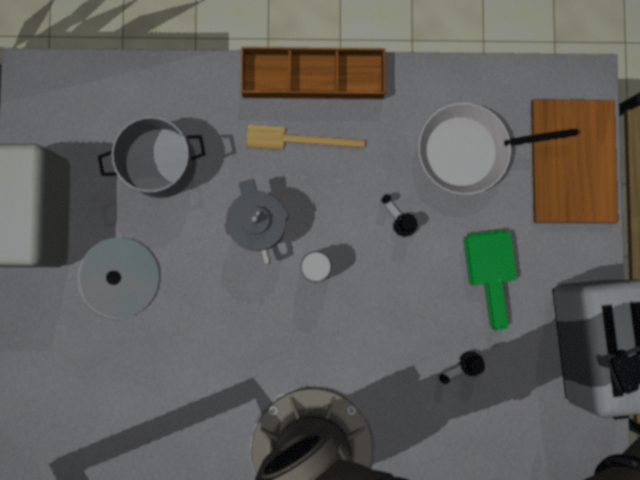

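View pics/scene0.png

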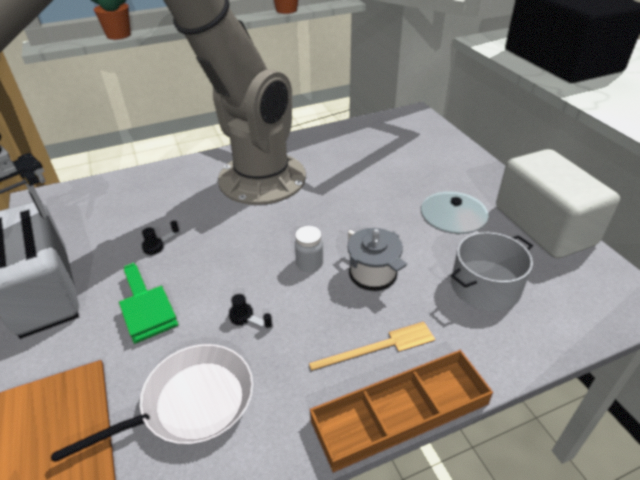

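The top view shows crank look-alikes at (404,224) and (472,363). The first is farther to the robot's left (+y), so I'll take that one. The chopper is at about (257,220). I'll zoom in on both.

Run:
```python
from h import *
s=dict(np.load('pics/top0.npz'));f=s['frame']
a=cv2.resize(f[170:280,205:345],None,fx=5.7,fy=5.4,interpolation=cv2.INTER_CUBIC)
cv2.imwrite('pics/za.png',cv2.resize(f[170:270,207:340],None,fx=6,fy=6,interpolation=cv2.INTER_CUBIC))
cv2.imwrite('pics/zb.png',cv2.resize(f[180:250,365:445],None,fx=8,fy=8,interpolation=cv2.INTER_CUBIC))
s2=dict(np.load('pics/scene0.npz'))
cv2.imwrite('pics/zc.png',cv2.resize(s2['frame'][215:300,330:420],None,fx=7,fy=7,interpolation=cv2.INTER_CUBIC))
# depth clusters
v,u=np.mgrid[0:480,0:640];
K=s['intrinsics'];P=s['pose'];z=s['range_z']
c=np.stack([(u-K[0,2])/K[0,0]*z,(v-K[1,2])/K[1,1]*z,z],-1);W=c@P[:3,:3].T+P[:3,3]
np.save('pics/W.npy',W)
def reg(u0,u1,v0,v1,zl,zh):
    w=W[v0:v1,u0:u1].reshape(-1,3);m=(w[:,2]>zl)&(w[:,2]<zh);w=w[m];print(len(w),w.mean(0).round(4),w.min(0).round(4),w.max(0).round(4), ((w.max(0)+w.min(0))/2).round(4))
reg(375,425,185,245,.052,.07)
reg(375,425,185,245,.035,.05)
reg(375,395,185,210,.035,.05)
reg(220,295,175,270,.09,.103)
reg(220,295,175,270,.105,.115)
reg(220,295,175,270,.130,.15)
reg(295,335,250,285,.09,.12)
print(np.median(W[60:100,20:200,2]),pt(s,404,224),pt(s,315,266))
```

```text
175 [ 0.5234 -0.2197  0.061 ] [ 0.5066 -0.2359  0.0539] [ 0.5786 -0.1722  0.0682] [ 0.5426 -0.204   0.0611]
74 [ 0.5655 -0.1816  0.0427] [ 0.5062 -0.2188  0.0351] [ 0.5918 -0.1642  0.05  ] [ 0.549  -0.1915  0.0425]
55 [ 0.5821 -0.1725  0.0435] [ 0.5723 -0.1812  0.0366] [ 0.5918 -0.1642  0.05  ] [ 0.5821 -0.1727  0.0433]
2445 [0.5276 0.127  0.0967] [0.4556 0.0568 0.0901] [0.6148 0.1964 0.103 ] [0.5352 0.1266 0.0965]
481 [0.5224 0.1253 0.1092] [0.4794 0.0743 0.105 ] [0.5788 0.1554 0.115 ] [0.5291 0.1148 0.11  ]
46 [0.5221 0.1253 0.1409] [0.5155 0.1178 0.1339] [0.5289 0.1331 0.1495] [0.5222 0.1254 0.1417]
626 [ 0.4214 -0.0073  0.0988] [ 0.3917 -0.0367  0.0912] [0.4514 0.0231 0.107 ] [ 0.4216 -0.0068  0.0991]
-0.0012121681623268321 [ 0.52018945 -0.21001614  0.06021696] [ 0.42267542 -0.0056733   0.09459106]
```

View pics/za.png

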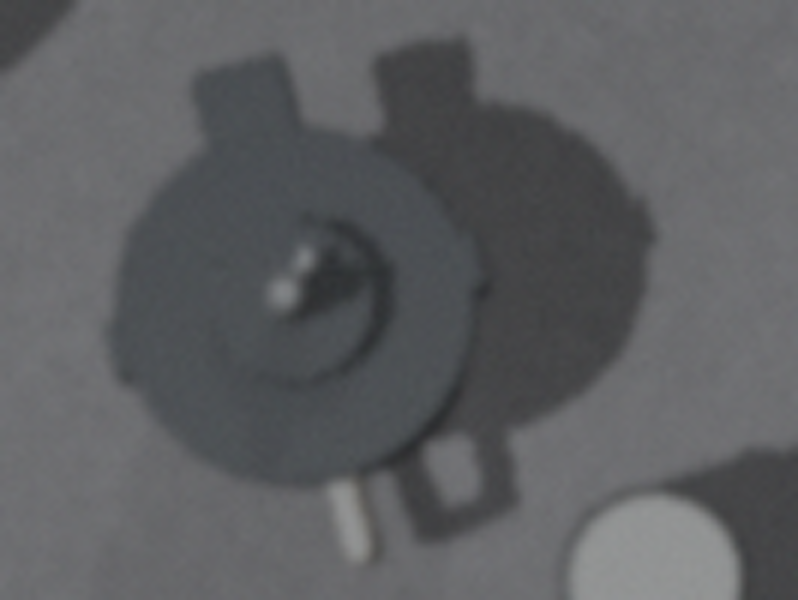

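View pics/zb.png

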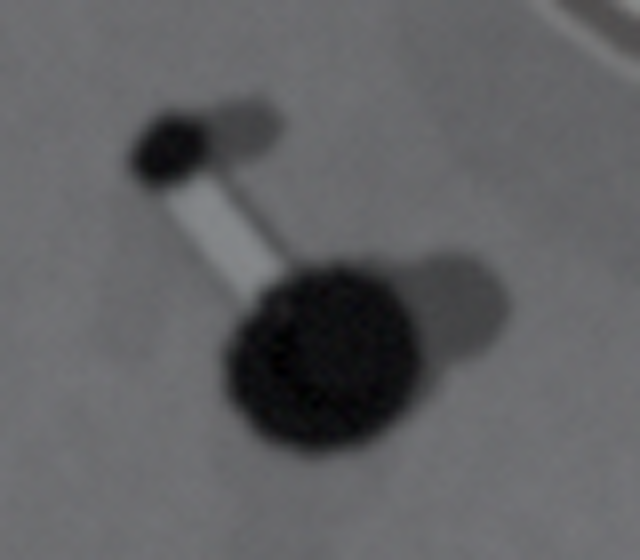

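View pics/zc.png

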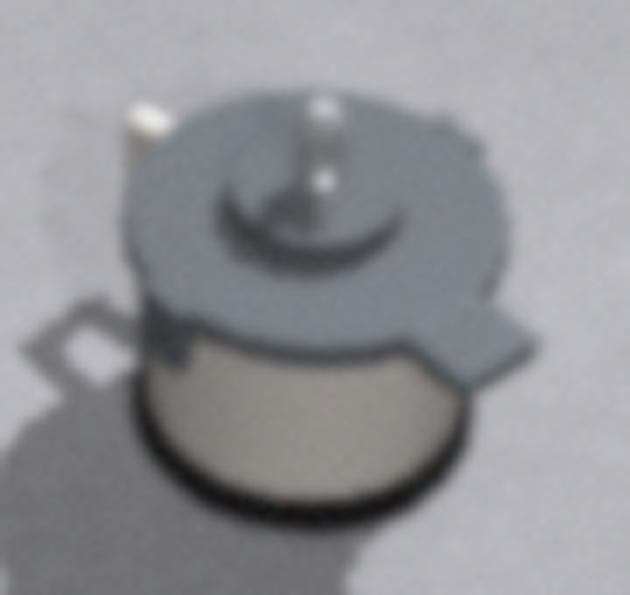

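```bash
cat >> h.py <<'E'
def rel(target,yaw_y=None):
    """shift in tool axes (units of 5cm), total; target TCP world. yaw_y: desired world angle of tool y (mod pi)"""
    o=env.get_obs();M=R.from_rotvec(o['ee_rot']).as_matrix()
    d=M.T@(np.array(target)-o['ee_pos']); print('shift share',(d/.05).round(3),'tool z axis',M[:,2].round(4))
    a=np.arctan2(M[1,1],M[0,1]); print('tool y ang',a.round(4))
    if yaw_y is not None:
        t=(yaw_y-a+np.pi/2)%np.pi-np.pi/2; print('turn wz share',-t/np.pi,'world turn',t)
E
python3 - <<'E'
from h import *
s=dict(np.load('pics/top0.npz'))
g=pt(s,365+322/8,180+357/8,.03);k=pt(s,365+168/8,180+148/8,.045);print('crank',g,k,np.hypot(*(k-g)[:2]),np.arctan2(*(k-g)[1::-1]))
lip=[pt(s,207+x/6,170+y/6,.098) for x,y in((192,75),(278,52))];l=(lip[0]+lip[1])/2
sp=pt(s,207+283/6,170+293/6,.145);sp2=pt(s,207+305/6,170+258/6,.124)
cc=pt(s,207+297/6,170+307/6,.098)
print('lip',l,'sp',sp,'lidc',cc,'lip dist',np.hypot(*(l-sp)[:2]),'lip ang',np.arctan2(*(l-sp)[1::-1]),'key',sp2,np.hypot(*(sp2-sp)[:2]),np.arctan2(*(sp2-sp)[1::-1]))
rel([.50,-.235,.30],2.23)
E
```

```text
crank [ 0.52164257 -0.21806685  0.03      ] [ 0.58095443 -0.17109161  0.045     ] 0.07566088646989752 0.6698464107104503
lip [0.61213076 0.14792005 0.098     ] sp [0.5218334  0.12533748 0.145     ] lidc [0.52155972 0.12422358 0.098     ] lip dist 0.09307838774744288 lip ang 0.24506444878970327 key [0.53678923 0.11932379 0.124     ] 0.016119596654341883 -0.38231276777862655
shift share [ 7.521 -5.4   -1.896] tool z axis [-4.e-04  9.e-04 -1.e+00]
tool y ang -1.188
turn wz share -0.0879959758881131 world turn 0.2764475113955607
```

```bash
python3 -m pendant '[[[0,0,-0.95],[0,0,0],1],[[0,0,-0.95],[0,0,0],1],[[0.5,-0.36,0],[0,0,0],1],[[0.8,-0.576,0],[0,0,0],1],[[0.8,-0.576,0],[0,0,0],1],[[0.8,-0.576,0],[0,0,0],1],[[0.8,-0.576,0],[0,0,0],1],[[0.8,-0.576,0],[0,0,0],1],[[0.8,-0.576,0],[0,0,0],1],[[0.8,-0.576,0],[0,0,0],1],[[0.8,-0.576,0],[0,0,0],1],[[0.6,-0.43,0],[0,0,0],1]]' 20
python3 - <<'E'
from h import *
st()
rel([.50,-.235,.30],2.24)
s=snap('wrist','w1')
E
```

```text
time_s: 1.65
ee_pos: [0.5, -0.2336, 0.3004]
ee_rot: [-3.084, -0.6, -0.0]
ft_force: [0.2, -0.0, -0.0]
grip_width: 0.0937
{'time_s': 1.65, 'joint_pos': [0.4929, 0.1603, -0.1954, 1.7533, 0.0326, 1.2312, -0.8976], 'joint_velocities': [-0.3428, 0.0628, -0.1905, -0.0693, 0.0491, 0.0136, -0.5567], 'joint_efforts': [3.2925, -68.5074, -0.6249, -46.9659, -0.3501, -0.0136, 1.5229], 'ee_pos': [0.5, -0.2336, 0.3004], 'ee_rot': [-3.0835, -0.5995, -0.0001], 'ft_force': [0.1928, -0.0479, -0.0419], 'moment': [0.0037, 0.0172, 0.0115], 'grip_width': 0.0937}
shift share [-0.01   0.025  0.009] tool z axis [-0.e+00  3.e-04 -1.e+00]
tool y ang -1.1867
turn wz share -0.09076585387092495 world turn 0.2851493397177025
```

View pics/w1.png

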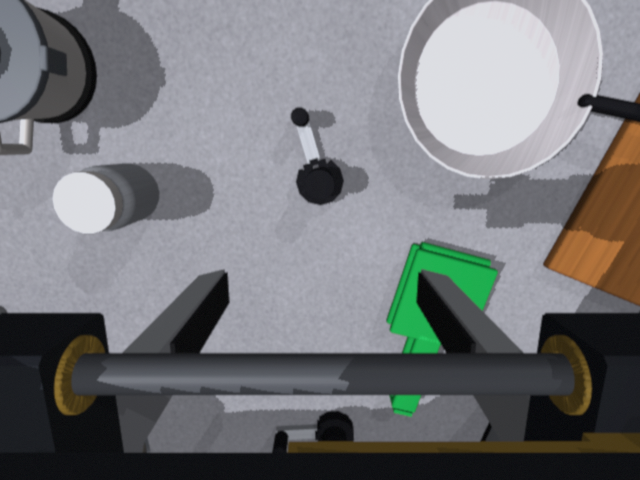

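The wrist view shows the crank's grip at about (320,181) and its knob at (300,116). The canister and chopper are well clear on the left.

Run:
```python
from h import *
s=snap('wrist','w2')
cv2.imwrite('pics/zw2.png',cv2.resize(s['frame'][95:215,270:390],None,fx=5,fy=5,interpolation=cv2.INTER_CUBIC))
```

```text
(no output)
```

View pics/zw2.png

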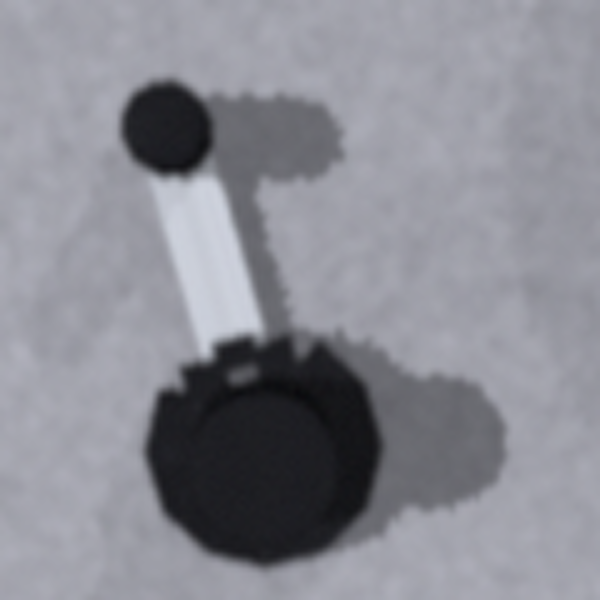

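Run:
```python
from h import *
s=dict(np.load('pics/w2.npz'))
g=pt(s,270+263/5,95+461/5,.062);k=pt(s,270+168/5,95+127/5,.045);f=pt(s,270+264/5,95+448/5,.016)
print(g,k,f,np.hypot(*(k-g)[:2]),np.arctan2(*(k-g)[1::-1]))
print('depth',pt(s,270+263/5,95+461/5))
r=pt(s,270+343/5,95+461/5,.062);print(np.linalg.norm(r-g))
rel([g[0],g[1],.12],np.arctan2(*(k-g)[1::-1])+np.pi/2)
```

```text
[ 0.52410359 -0.22176324  0.062     ] [ 0.58174938 -0.17569148  0.045     ] [ 0.52258845 -0.22265176  0.016     ] 0.07379460395700572 0.6742661106778063
depth [ 0.52408894 -0.22176927  0.06185052]
0.017471600225765372
shift share [ 0.499 -0.006  3.607] tool z axis [ 3.0e-04  1.3e-03 -1.0e+00]
tool y ang -1.1825
turn wz share -0.09104155171497759 world turn 0.2860154700391888
```

```bash
python3 -m pendant '[[[0,0,0],[0,0,-0.0455],1],[[0,0,0],[0,0,-0.0455],1],[[0.24,0.07,0.3],[0,0,0],1],[[0.24,0.07,0.6],[0,0,0],1],[[0,0,0.7],[0,0,0],1],[[0,0,0.7],[0,0,0],1],[[0,0,0.7],[0,0,0],1],[[0,0,0.5],[0,0,0],1],[[0,0,0],[0,0,0],1],[[0,0,0],[0,0,0],1]]' 20
python3 - <<'E'
from h import *
rel([.5228,-.2205,.032],.6743+np.pi/2)
s=snap('wrist','w3')
E
```

```text
time_s: 3.0
ee_pos: [0.5228, -0.2263, 0.1259]
ee_rot: [2.968, 1.028, 0.001]
ft_force: [-0.6, -0.6, 0.5]
grip_width: 0.094
shift share [ 0.071 -0.092  1.879] tool z axis [ 4.e-04  0.e+00 -1.e+00]
tool y ang -0.9037
turn wz share -0.002301828102887676 world turn 0.007231406257858453
```

View pics/w3.png

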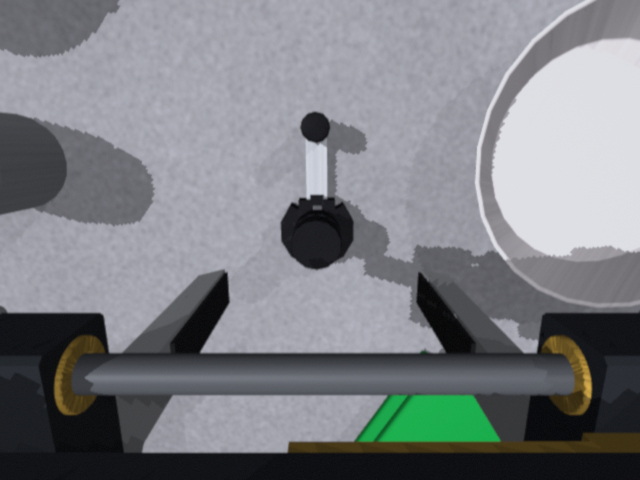

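Run:
```python
from h import *
s=dict(np.load('pics/w3.npz'))
cv2.imwrite('pics/zw3.png',cv2.resize(s['frame'][180:280,267:367],None,fx=6,fy=6,interpolation=cv2.INTER_CUBIC))
```

```text
(no output)
```

View pics/zw3.png

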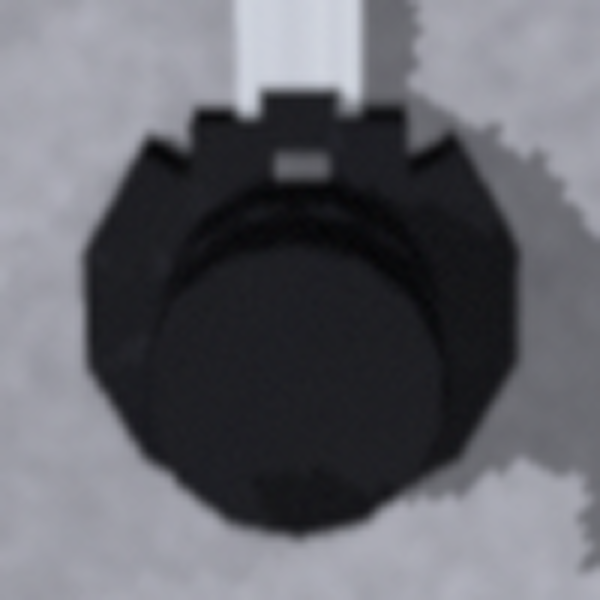

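Run:
```python
from h import *
s=dict(np.load('pics/w3.npz'))
g=pt(s,267+300/6,180+380/6,.062);k=pt(s,315,126,.045);f=pt(s,267+301/6,180+308/6,.018)
print(g,k,f,np.hypot(*(k-g)[:2]),np.arctan2(*(k-g)[1::-1]))
o=st()
M=R.from_rotvec(o['ee_rot']).as_matrix()
print((M.T@(g-o['ee_pos'])*1000).round(1))
rel([g[0],g[1],.032],np.arctan2(*(k-g)[1::-1])+np.pi/2)
```

```text
[ 0.52446469 -0.22137233  0.062     ] [ 0.58257506 -0.17388663  0.045     ] [ 0.52276245 -0.22213739  0.018     ] 0.07504469570404873 0.685119484484829
{'time_s': 3.05, 'joint_pos': [0.4796, 0.3514, -0.2247, 1.9095, 0.0988, 0.8901, -0.6974], 'joint_velocities': [0.0035, -0.0079, -0.0008, -0.0016, 0.0009, -0.0025, 0.0059], 'joint_efforts': [-0.1063, -77.9222, -1.9146, -38.6766, -0.0349, -0.0397, -0.075], 'ee_pos': [0.523, -0.2264, 0.1263], 'ee_rot': [2.9676, 1.0288, 0.0015], 'ft_force': [0.4888, -0.6928, 0.6986], 'moment': [-0.0605, -0.0414, -0.0307], 'grip_width': 0.0939}
[ 4.2 -3.1 64.3]
shift share [ 0.084 -0.063  1.886] tool z axis [ 1.1e-03 -3.0e-04 -1.0e+00]
tool y ang -0.9034
turn wz share -0.005631043863903184 world turn 0.017690446034880125
```

```bash
python3 -m pendant '[[[0.07,-0.068,0.3],[0,0,-0.004],1],[[0,0,0.6],[0,0,0],1],[[0,0,0.6],[0,0,0],1],[[0,0,0.38],[0,0,0],1],[[0,0,0],[0,0,0],1],[[0,0,0],[0,0,0],-1],[[0,0,0],[0,0,0],-1],[[0,0,0],[0,0,0],-1],[[0,0,0],[0,0,0],-1],[[0,0,0],[0,0,0],-1],[[0,0,0],[0,0,0],-1]]' 25
python3 - <<'E'
from h import *
st()
E
```

```text
time_s: 4.42
ee_pos: [0.523, -0.2215, 0.0315]
ee_rot: [-2.961, -1.049, -0.0]
ft_force: [-0.0, -0.2, 0.2]
grip_width: 0.0372
{'time_s': 4.425, 'joint_pos': [0.455, 0.4778, -0.2093, 1.9737, 0.148, 0.7044, -0.7342], 'joint_velocities': [-0.001, 0.0018, 0.0021, -0.0015, -0.001, 0.0009, 0.0003], 'joint_efforts': [0.0107, -86.5308, -2.1574, -32.5672, -0.0299, -0.0355, -0.0], 'ee_pos': [0.523, -0.2215, 0.0315], 'ee_rot': [-2.9611, -1.0493, -0.0001], 'ft_force': [-0.0486, -0.2131, 0.2377], 'moment': [-0.0394, -0.0593, -0.0041], 'grip_width': 0.0372}
```

```bash
python3 -m pendant '[[[0,0,0],[0,0,0],-1],[[0,0,0],[0,0,0],-1],[[0,0,-0.2],[0,0,0],-1],[[0,0,-0.6],[0,0,0],-1],[[0,0,-0.8],[0,0,0],-1],[[0,0,-0.8],[0,0,0],-1],[[0,0,-0.8],[0,0,0],-1],[[0,0,-0.6],[0,0,0],-1],[[0,0,0],[0,0,0],-1]]' 25
python3 - <<'E'
from h import *
o=st()
s=snap('wrist','w4')
rel([.5225,.1254,.22],-.38+np.pi/2)
E
```

```text
time_s: 5.55
ee_pos: [0.524, -0.2218, 0.2242]
ee_rot: [2.959, 1.048, 0.005]
ft_force: [0.1, -0.9, -3.2]
grip_width: 0.0338
{'time_s': 5.55, 'joint_pos': [0.4885, 0.2464, -0.2385, 1.8168, 0.0658, 1.0817, -0.6635], 'joint_velocities': [-0.0009, 0.0375, 0.0003, 0.0472, 0.0059, -0.0354, -0.0061], 'joint_efforts': [0.1565, -77.5, -1.7134, -47.8809, -0.2043, 0.934, 0.1427], 'ee_pos': [0.524, -0.2218, 0.2242], 'ee_rot': [2.9586, 1.0483, 0.0051], 'ft_force': [0.1482, -0.9022, -3.1979], 'moment': [-0.0417, -0.037, -0.0981], 'grip_width': 0.0338}
shift share [ 4.359 -5.399  0.044] tool z axis [ 1.6e-03 -6.0e-04 -1.0e+00]
tool y ang -0.8897
turn wz share 0.3377612592252339 world turn -1.0611082906492326
```

View pics/w4.png

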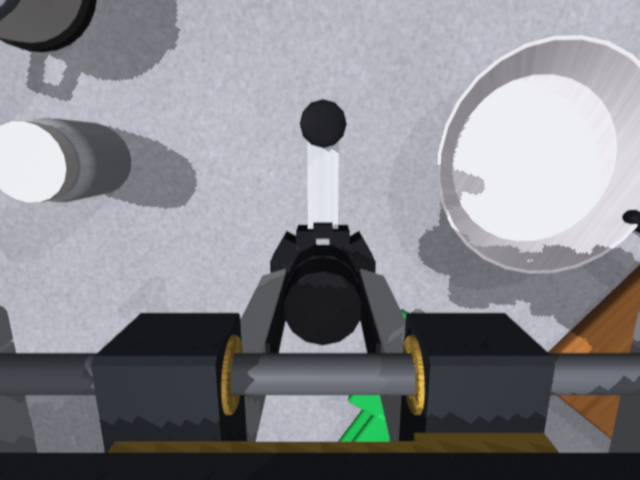

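Run:
```python
from h import *
s=dict(np.load('pics/w4.npz'))
f=s['frame']
cv2.imwrite('pics/zw4.png',cv2.resize(f[90:350,250:400],None,fx=2.3*1.7,fy=2.3,interpolation=cv2.INTER_CUBIC)[:600])
o=env.get_obs();M=R.from_rotvec(o['ee_rot']).as_matrix();e=o['ee_pos']
T=lambda p:(M.T@(p-e)*1000).round(1)
print('grip',T(pt(s,322.5,306)),T(pt(s,322.5,306,e[2]+.030)))
print('knob',T(pt(s,323,123)),T(pt(s,323,123,e[2]+.013)))
P=s['pose'];print(T(P[:3,3]),(M.T@P[:3,:3]).round(4).tolist())
```

```text
grip [  2.1   1.3 -32.6] [  1.    1.3 -30. ]
knob [ 76.6   1.5 -16.1] [ 76.8   1.5 -12.9]
[  67.6    0.8 -181.4] [[0.001, -0.9711, -0.2386], [1.0, 0.0004, 0.0028], [-0.0026, -0.2386, 0.9711]]
```

View pics/zw4.png

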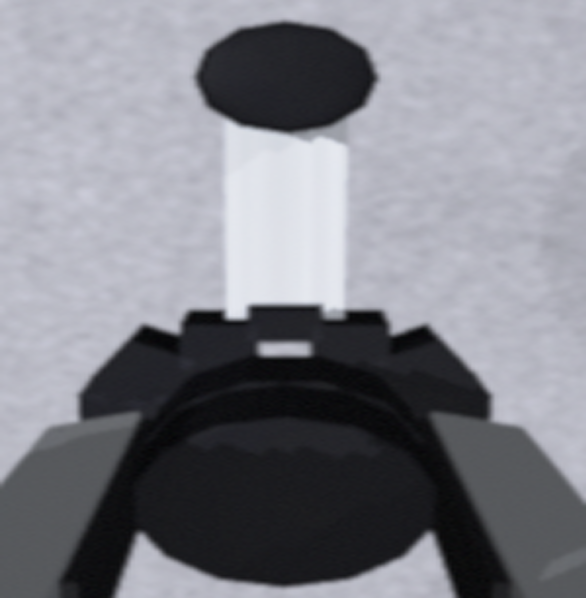

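Run:
```python
from h import *
rel([.4635,.1004,.225],-.38+np.pi/2)
```

```text
shift share [ 3.128 -5.754 -0.057] tool z axis [ 1.6e-03 -6.0e-04 -1.0e+00]
tool y ang -0.8897
turn wz share 0.3377612592252339 world turn -1.0611082906492326
```

```bash
python3 -m pendant '[[[0.15,-0.28,0],[0,0,0],-1],[[0.3,-0.55,0],[0,0,0],-1],[[0.35,-0.65,0],[0,0,0],-1],[[0.35,-0.65,0],[0,0,0],-1],[[0.35,-0.65,0],[0,0,0],-1],[[0.35,-0.65,0],[0,0,0],-1],[[0.35,-0.65,0],[0,0,0],-1],[[0.35,-0.65,0],[0,0,0],-1],[[0.3,-0.55,0],[0,0,0],-1],[[0.2,-0.36,0],[0,0,0],-1],[[0.08,-0.18,0],[0,0,0],-1]]'
python3 -m pendant '[[[0,0,0],[0,0,0.03],-1],[[0,0,0],[0,0,0.05],-1],[[0,0,0],[0,0,0.05],-1],[[0,0,0],[0,0,0.05],-1],[[0,0,0],[0,0,0.05],-1],[[0,0,0],[0,0,0.05],-1],[[0,0,0],[0,0,0.04],-1],[[0,0,0],[0,0,0.018],-1],[[0,0,0],[0,0,0],-1]]'
python3 - <<'E'
from h import *
st()
s=snap('wrist','w5')
rel([.4635,.1004,.225],-.38+np.pi/2)
E
```

```text
time_s: 6.98
ee_pos: [0.46, 0.1046, 0.2206]
ee_rot: [-2.96, -1.052, 0.002]
ft_force: [-0.3, -0.3, -2.9]
grip_width: 0.0338
time_s: 8.1
ee_pos: [0.4608, 0.1029, 0.221]
ee_rot: [3.084, -0.594, -0.001]
ft_force: [0.0, 0.1, -2.1]
grip_width: 0.0339
{'time_s': 8.1, 'joint_pos': [0.0382, 0.1013, -0.4178, 2.0046, 0.0473, 1.0458, -2.3527], 'joint_velocities': [0.0028, 0.0004, -0.0052, -0.0034, -0.0008, 0.0006, 0.0372], 'joint_efforts': [-0.1113, -54.7607, -1.3085, -44.7996, 0.0538, -0.0716, -1.1476], 'ee_pos': [0.4608, 0.1029, 0.221], 'ee_rot': [3.0845, -0.5941, -0.0014], 'ft_force': [0.0116, 0.121, -2.0699], 'moment': [0.072, 0.0379, 0.0152], 'grip_width': 0.0339}
shift share [ 0.068  0.028 -0.078] tool z axis [-8.e-04 -2.e-04 -1.e+00]
tool y ang -1.9503
turn wz share 0.0001628366603242442 world turn -0.0005115664558097421
```

View pics/w5.png

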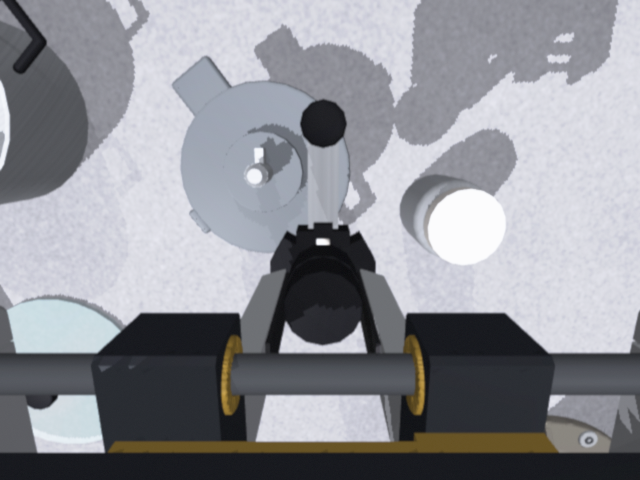

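The wrist view shows the spindle top at about (255,176) and its key as a white tab near (260,153), almost straight up the image along the tool's x axis. I'll zoom in.

Run:
```python
from h import *
s=dict(np.load('pics/w5.npz'))
cv2.imwrite('pics/zw5.png',cv2.resize(s['frame'][125:210,215:310],None,fx=7,fy=7,interpolation=cv2.INTER_CUBIC))
```

```text
(no output)
```

View pics/zw5.png

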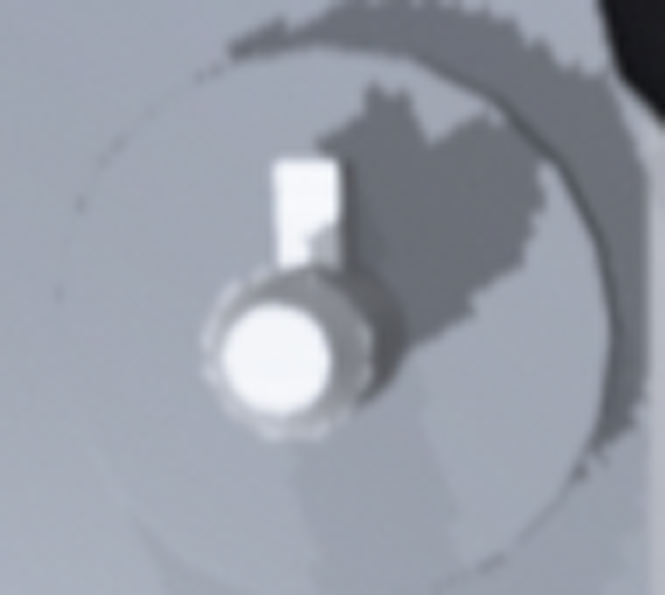

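Run:
```python
from h import *
s=dict(np.load('pics/w5.npz'))
q=lambda x,y,z:pt(s,215+x/7-0.4,125+y/7-0.4,z)
o=env.get_obs();M=R.from_rotvec(o['ee_rot']).as_matrix();e=o['ee_pos']
T=lambda p:(M.T@(p-e)*1000).round(2)
sp=q(276,358,.145);k=q(307,160,.124)
ang=lambda a:np.arctan2(a[1],a[0])
print('sp',sp,T(sp),'key',k,T(k),np.hypot(*(k-sp)[:2]),ang(k-sp))
for a,b in(((275,165),(280,262)),((338,160),(342,225))):
  print('edge',ang(q(*a,.124)-q(*b,.124)))
b=q(335,325,.110);print('boss',b)
print('width',np.linalg.norm(q(275,165,.124)-q(338,165,.124)), 'depth z',pt(s,254,176),pt(s,259,152))
print('arm ang',ang(M[:,0]))
```

```text
sp [0.52225941 0.12498156 0.145     ] [ 48.92 -43.25  76.04] key [0.53895701 0.11800482 0.124     ] [ 67.03 -42.96  97.03] 0.018096539322740524 -0.3957811898941008
edge -0.36956755416955106
edge -0.35363920536406757
boss [0.5228684  0.12435147 0.11      ]
width 0.006340203866674731 depth z [0.52211588 0.12498352 0.14544319] [0.53594352 0.11885216 0.12444724]
arm ang -0.37948875150307154
```

Run:
```python
from h import *
rel([.5216,.1260,.195],-.13+np.pi/2)
```

```text
shift share [ 0.958 -0.879  0.521] tool z axis [-8.e-04 -2.e-04 -1.e+00]
tool y ang -1.9503
turn wz share -0.07941463488562343 world turn 0.24948843354419026
```

```bash
python3 -m pendant '[[[0.24,-0.22,0],[0,0,0],-1],[[0.36,-0.33,0],[0,0,0],-1],[[0.36,-0.33,0.1],[0,0,0],-1],[[0,0,0.2],[0,0,-0.03],-1],[[0,0,0.2],[0,0,-0.03],-1],[[0,0,0.02],[0,0,-0.0194],-1],[[0,0,0],[0,0,0],-1],[[0,0,0],[0,0,0],-1],[[0,0,0],[0,0,0],-1]]'
python3 - <<'E'
from h import *
st()
rel([.5216,.1260,.180],-.13+np.pi/2)
s=snap('wrist','w6');s=snap('scene','s6')
cv2.imwrite('pics/zs6.png',cv2.resize(s['frame'][140:300,290:450],None,fx=3.7,fy=3.7,interpolation=cv2.INTER_CUBIC))
s=snap('top','t6')
E
```

```text
time_s: 9.28
ee_pos: [0.5224, 0.1263, 0.1956]
ee_rot: [-3.135, 0.207, -0.0]
ft_force: [-0.0, 0.1, -2.2]
grip_width: 0.0336
{'time_s': 9.275, 'joint_pos': [0.0285, 0.2436, -0.4471, 1.9023, 0.1225, 1.0219, -2.1738], 'joint_velocities': [0.0011, -0.0031, -0.0003, 0.0025, -0.0006, 0.001, 0.0044], 'joint_efforts': [0.0294, -69.3817, -3.9453, -43.947, 0.0557, -0.0856, -0.0294], 'ee_pos': [0.5224, 0.1263, 0.1956], 'ee_rot': [-3.1346, 0.2071, -0.0003], 'ft_force': [-0.0256, 0.086, -2.2303], 'moment': [0.059, 0.0387, 0.05], 'grip_width': 0.0336}
shift share [-0.016  0.007  0.312] tool z axis [ 2.e-04  2.e-04 -1.e+00]
tool y ang -1.7028
turn wz share -0.0006239943969943992 world turn 0.001960336213478797
```

View pics/zs6.png

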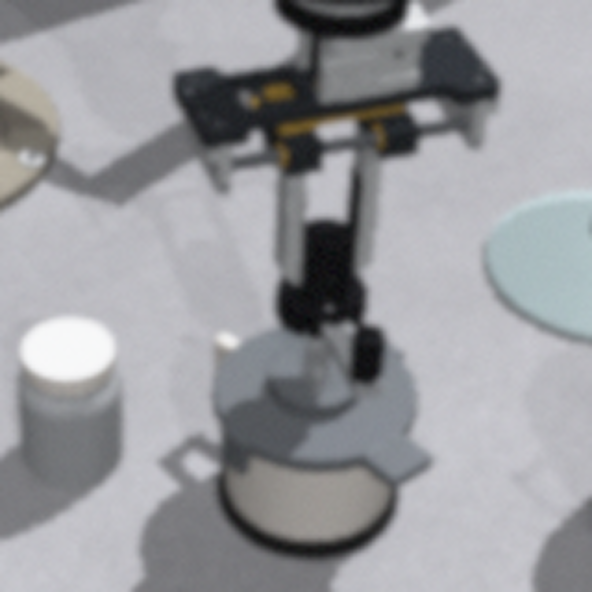

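```bash
python3 -m pendant '[[[-0.012,0.006,0.2],[0,0,0],-1],[[0,0,0.12],[0,0,0],-1],[[0,0,0.08],[0,0,0],-1],[[0,0,0.06],[0,0,0],-1],[[0,0,0],[0,0,0],-1]]'
python3 -c "
from h import *
st()"
```

```text
time_s: 10.05
ee_pos: [0.5215, 0.1259, 0.1723]
ee_rot: [3.135, -0.206, -0.0]
ft_force: [0.9, -0.1, -1.7]
grip_width: 0.0336
{'time_s': 10.05, 'joint_pos': [0.0232, 0.2677, -0.4443, 1.9283, 0.1376, 0.9753, -2.1868], 'joint_velocities': [-0.0002, -0.0047, -0.0007, -0.0055, -0.0003, 0.0027, 0.0008], 'joint_efforts': [-0.0372, -70.5618, -4.2168, -42.2064, 0.089, -0.1952, -0.0387], 'ee_pos': [0.5215, 0.1259, 0.1723], 'ee_rot': [3.1348, -0.206, -0.0005], 'ft_force': [0.8747, -0.0647, -1.7217], 'moment': [0.0965, 0.071, -0.0212], 'grip_width': 0.0336}
```

```bash
python3 -m pendant '[[[0,0,0.06],[0,0,0],-1],[[0,0,0.06],[0,0,0],-1],[[0,0,0.04],[0,0,0],-1],[[0,0,0],[0,0,0],-1]]'
python3 -c "
from h import *
st()"
```

```text
time_s: 10.55
ee_pos: [0.5215, 0.1259, 0.1643]
ee_rot: [-3.135, 0.206, 0.0]
ft_force: [0.2, -0.6, -0.7]
grip_width: 0.0335
{'time_s': 10.55, 'joint_pos': [0.0209, 0.2768, -0.4429, 1.9362, 0.1434, 0.9592, -2.1919], 'joint_velocities': [0.001, -0.0044, -0.0004, -0.0028, -0.0015, 0.0008, -0.0009], 'joint_efforts': [-0.0197, -71.3544, -4.3355, -41.8272, 0.0772, -0.1573, -0.0268], 'ee_pos': [0.5215, 0.1259, 0.1643], 'ee_rot': [-3.1348, 0.2059, 0.0004], 'ft_force': [0.161, -0.5636, -0.6546], 'moment': [0.0433, 0.0128, -0.0092], 'grip_width': 0.0335}
```

```bash
python3 -m pendant '[[[0,0,0.05],[0,0,0],-1],[[0,0,0.05],[0,0,0],-1],[[0,0,0.04],[0,0,0],-1],[[0,0,0],[0,0,0],-1]]'
python3 -m pendant '[[[0,0,0.02],[0,0,0],-1],[[0,0,0],[0,0,0],-1]]'
```

```text
time_s: 11.05
ee_pos: [0.5215, 0.1259, 0.1573]
ee_rot: [-3.135, 0.206, 0.0]
ft_force: [0.6, -0.0, -2.1]
grip_width: 0.0336
time_s: 11.3
ee_pos: [0.5216, 0.1259, 0.1565]
ee_rot: [-3.135, 0.206, -0.0]
ft_force: [-0.1, -0.3, -2.5]
grip_width: 0.0335
```

```bash
python3 -m pendant '[[[0,0,0.015],[0,0,0],-1],[[0,0,0],[0,0,0],-1]]'
```

```text
time_s: 11.55
ee_pos: [0.5215, 0.1259, 0.1557]
ee_rot: [-3.135, 0.206, 0.0]
ft_force: [0.3, 0.4, -2.3]
grip_width: 0.0335
```

```bash
python3 -m pendant '[[[0,0,0.01],[0,0,0],-1],[[0,0,0],[0,0,0],-1]]'; python3 -m pendant '[[[0,0,0.01],[0,0,0],-1],[[0,0,0],[0,0,0],-1]]'
```

```text
time_s: 11.8
ee_pos: [0.5216, 0.126, 0.1554]
ee_rot: [-3.135, 0.206, -0.0]
ft_force: [-0.5, -1.2, 0.4]
grip_width: 0.0335
time_s: 12.05
ee_pos: [0.5217, 0.126, 0.1551]
ee_rot: [-3.135, 0.206, -0.001]
ft_force: [-1.6, -0.3, 5.1]
grip_width: 0.0332
```

Contact with the key's top came at the expected height, with about 7 N of light pressure. Now I'll turn toward the key in small steps.

```bash
for i in 1; do python3 -m pendant '[[[0,0,0],[0,0,0.012],-1],[[0,0,0],[0,0,0.012],-1],[[0,0,0],[0,0,0],-1]]'; done; python3 -c "
from h import *
st();rel([.5216,.126,.155],-.38+np.pi/2)"
```

```text
time_s: 12.42
ee_pos: [0.5218, 0.1262, 0.1549]
ee_rot: [-3.124, 0.325, -0.001]
ft_force: [0.4, 2.2, 4.5]
grip_width: 0.0337
{'time_s': 12.425, 'joint_pos': [0.0067, 0.2862, -0.428, 1.9458, 0.1457, 0.9385, -2.2703], 'joint_velocities': [0.0055, 0.001, -0.0029, 0.0002, 0.0025, 0.0015, 0.0275], 'joint_efforts': [1.0657, -69.2315, -2.7201, -38.261, 0.4776, 0.54, -0.7374], 'ee_pos': [0.5218, 0.1262, 0.1549], 'ee_rot': [-3.1243, 0.325, -0.0009], 'ft_force': [0.4113, 2.2206, 4.4905], 'moment': [0.6943, -0.2436, 0.0626], 'grip_width': 0.0337}
shift share [-0.003  0.005 -0.001] tool z axis [ 6.e-04  3.e-04 -1.e+00]
tool y ang -1.7781
turn wz share 0.054968294484103834 world turn -0.17268799013162095
```

```bash
python3 -m pendant '[[[0,0,0],[0,0,0.012],-1],[[0,0,0],[0,0,0.01],-1],[[0,0,0],[0,0,0],-1]]'; python3 -c "
from h import *
st();rel([.5216,.126,.155],-.38+np.pi/2)"
```

```text
time_s: 12.8
ee_pos: [0.5213, 0.1258, 0.1544]
ee_rot: [3.111, -0.433, -0.001]
ft_force: [0.7, 1.4, -2.6]
grip_width: 0.0337
{'time_s': 12.8, 'joint_pos': [-0.0029, 0.2853, -0.4161, 1.9471, 0.1414, 0.938, -2.3353], 'joint_velocities': [0.0028, 0.0012, -0.004, 0.0004, 0.002, 0.0005, 0.0225], 'joint_efforts': [0.5656, -72.1816, -3.2979, -40.5508, 0.3078, 0.3649, -0.5935], 'ee_pos': [0.5213, 0.1258, 0.1544], 'ee_rot': [3.1113, -0.4328, -0.001], 'ft_force': [0.6678, 1.3509, -2.6293], 'moment': [0.4303, -0.0934, -0.0096], 'grip_width': 0.0337}
shift share [ 0.005 -0.006 -0.011] tool z axis [-7.e-04 -2.e-04 -1.e+00]
tool y ang -1.8472
turn wz share 0.03295996402215273 world turn -0.10354678083457891
```

```bash
python3 -m pendant '[[[0,0,0],[0,0,0.01],-1],[[0,0,0],[0,0,0],-1]]'; python3 -c "
from h import *
print(env.get_obs()['moment']);rel([.5216,.126,.155],-.38+np.pi/2)"
```

```text
time_s: 13.05
ee_pos: [0.5213, 0.1258, 0.1545]
ee_rot: [3.104, -0.482, -0.001]
ft_force: [-0.4, 2.3, -3.7]
grip_width: 0.0335
[0.39068676 0.02181719 0.01843704]
shift share [ 0.004 -0.005 -0.009] tool z axis [-5.e-04 -1.e-04 -1.e+00]
tool y ang -1.8787
turn wz share 0.02295416754052334 world turn -0.0721126441145774
```

The vertical load vanished and z sank, so the keyway is over the key. I've stopped turning (the last 0.03 rad step had already been sent, and its reading showed a moment near 0). Next I'll lower it gently.

```bash
python3 -m pendant '[[[0,0,0.02],[0,0,0],-1],[[0,0,0.02],[0,0,0],-1],[[0,0,0],[0,0,0],-1]]'; python3 -c "
from h import *
print(env.get_obs()['moment'])"
```

```text
time_s: 13.42
ee_pos: [0.5215, 0.1258, 0.1526]
ee_rot: [3.105, -0.481, -0.0]
ft_force: [-0.0, 0.3, -1.4]
grip_width: 0.0337
[ 0.1928121   0.0544246  -0.01208543]
```

```bash
python3 -m pendant '[[[0,0,0.04],[0,0,0],-1],[[0,0,0.04],[0,0,0],-1],[[0,0,0.04],[0,0,0],-1],[[0,0,0],[0,0,0],-1]]'; python3 -c "
from h import *
print(env.get_obs()['moment'])"
```

```text
time_s: 13.92
ee_pos: [0.5215, 0.1259, 0.1466]
ee_rot: [3.105, -0.481, -0.0]
ft_force: [-0.1, -0.8, -1.6]
grip_width: 0.0336
[ 0.11447236 -0.00109234 -0.07160334]
```

```bash
python3 -m pendant '[[[0,0,0.04],[0,0,0],-1],[[0,0,0.03],[0,0,0],-1],[[0,0,0],[0,0,0],-1]]'; python3 -m pendant '[[[0,0,0.016],[0,0,0],-1],[[0,0,0],[0,0,0],-1]]'; python3 -c "
from h import *
print(env.get_obs()['moment'])"
```

```text
time_s: 14.3
ee_pos: [0.5215, 0.1259, 0.1431]
ee_rot: [3.105, -0.481, -0.0]
ft_force: [0.2, -0.3, -2.2]
grip_width: 0.0339
time_s: 14.55
ee_pos: [0.5215, 0.1259, 0.1424]
ee_rot: [3.105, -0.481, -0.0]
ft_force: [0.2, -0.0, -2.3]
grip_width: 0.0339
[ 0.0771547   0.00078231 -0.01574095]
```

```bash
python3 -m pendant '[[[0,0,0.014],[0,0,0],-1],[[0,0,0],[0,0,0],-1]]'; python3 -m pendant '[[[0,0,0.01],[0,0,0],-1],[[0,0,0],[0,0,0],-1]]'
```

```text
time_s: 14.8
ee_pos: [0.5216, 0.1259, 0.1417]
ee_rot: [-3.105, 0.481, 0.0]
ft_force: [-0.6, -0.2, -2.8]
grip_width: 0.0339
time_s: 15.05
ee_pos: [0.5216, 0.1259, 0.1415]
ee_rot: [-3.105, 0.481, -0.0]
ft_force: [-1.3, -0.8, 3.6]
grip_width: 0.0335
```

The crank is on the boss at TCP z 0.1415, exactly 14 mm below the key contact, with about 6 N. I'll release it and retreat straight up.

```bash
python3 -m pendant '[[[0,0,0],[0,0,0],0.3],[[0,0,0],[0,0,0],0.6],[[0,0,0],[0,0,0],0.6],[[0,0,0],[0,0,0],0.6],[[0,0,-0.1],[0,0,0],0.6],[[0,0,-0.4],[0,0,0],0.6],[[0,0,-0.8],[0,0,0],0.6],[[0,0,-0.8],[0,0,0],0.6],[[-0.5,0,-0.8],[0,0,0],0.6],[[-0.5,0,0],[0,0,0],0.6],[[0,0,0],[0,0,0],0.6]]'
python3 - <<'E'
from h import *
st()
s=snap('wrist','w9');a=snap('scene','s9')
cv2.imwrite('pics/zs9.png',cv2.resize(a['frame'][200:300,320:440],None,fx=6,fy=6,interpolation=cv2.INTER_CUBIC))
snap('top','t9')
E
```

```text
time_s: 16.42
ee_pos: [0.4731, 0.1416, 0.2873]
ee_rot: [-3.105, 0.478, -0.003]
ft_force: [-0.3, -0.4, 0.3]
grip_width: 0.0754
{'time_s': 16.425, 'joint_pos': [0.0025, 0.0825, -0.4471, 1.8757, 0.0393, 1.1903, -2.3343], 'joint_velocities': [0.0069, 0.0388, 0.0229, -0.0213, 0.0156, -0.0054, 0.0112], 'joint_efforts': [-0.7901, -57.3081, -2.5255, -46.5375, -0.3868, 0.0993, -0.2738], 'ee_pos': [0.4731, 0.1416, 0.2873], 'ee_rot': [-3.1048, 0.4784, -0.0026], 'ft_force': [-0.3449, -0.3941, 0.2522], 'moment': [0.0815, -0.0126, -0.0111], 'grip_width': 0.0754}
```

View pics/w9.png

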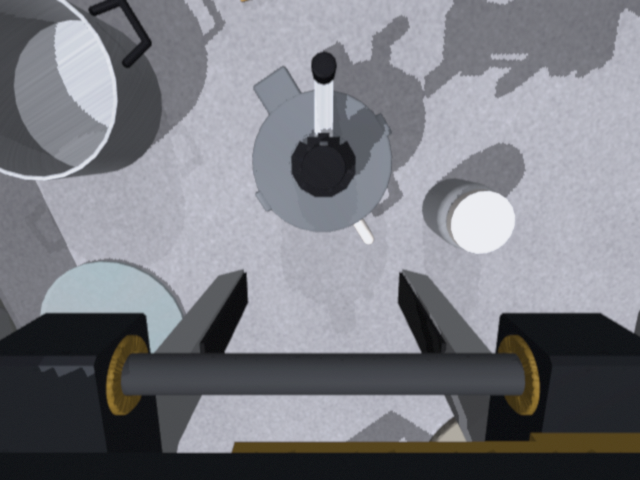

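View pics/zs9.png

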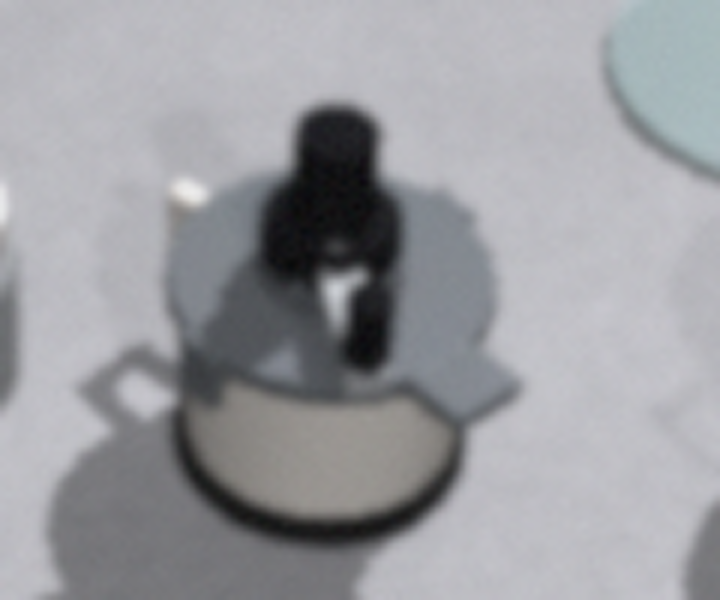

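View pics/t9.png

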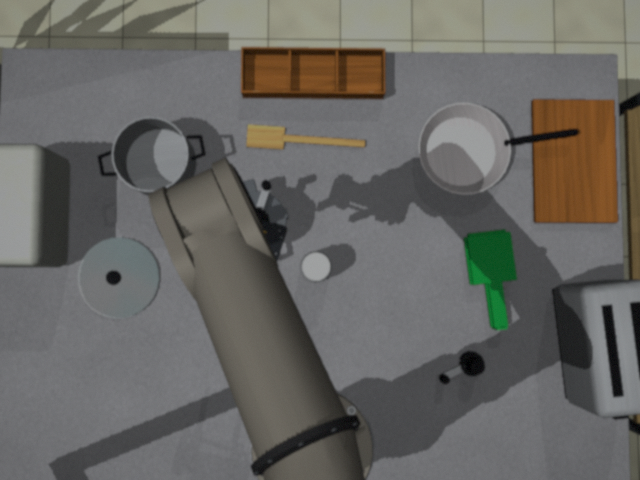

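Run:
```python
from h import *
s=dict(np.load('pics/w9.npz'))
for u,v in((325,172),(315,172),(335,172),(325,162),(325,182),(323,66)): print(pt(s,u,v).round(4))
g=pt(s,324,172,.172);k=pt(s,323,66,.155);print(g,k,np.hypot(*(k-g)[:2]),np.arctan2(*(k-g)[1::-1]))
a=np.load('pics/top0.npz')['frame'];
```

```text
[0.5185 0.1232 0.1722]
[0.5208 0.1305 0.1728]
[0.5163 0.116  0.1736]
[0.5256 0.121  0.172 ]
[0.5111 0.1255 0.1712]
[0.5932 0.1013 0.1562]
[0.51866823 0.12396802 0.172     ] [0.59346447 0.10121363 0.155     ] 0.07818081591697441 -0.2953224080080446
```

```bash
python3 -c "
from rig import order
print(order.job_done())"
```

```text
the job is handed in; nothing more can be done
None
```

The crank farthest to the robot's left is now seated on the chopper's boss, upright and let go, and I handed the job in at about 16.6 s of the 70 s.

- **Pickup and fit:** I set it over the spindle about 0.25 rad off the key and rested it there with about 7 N. I then turned it about 0.15 rad, and the load vanished as the keyway found the key. I lowered it 14 mm to the boss, pressing with about 6 N, released it and backed off upwards.
- **Last checks:** The grip's top measured 0.172 m high, as it should be when fully home. Its readings across the grip ran from 0.171 to 0.174 m, so it sits level. The force on the tool after release was about 0. In the final top view, the other things on the counter looked to be in the same places by eye. The arm hid part of that view.
- **Disagreements:** One further 0.03 rad turning step had already been sent when the drop showed, so turning stopped slightly late. The twist reading then was only about 0.02 N m. The crank's arm lies at about −0.30 rad against my measured key direction of about −0.38, which is at the edge of the keyway's play.

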